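Latch the refilled stapler on the bottle shop counter

TASK

The big stapler on the stock-taking counter has just been refilled and its top arm still stands open on its spring. Press the arm down until the catch holds it fully shut, then let go. Do not press the small stapler or the two-hole punch beside it.

Things in the scene. Friction and masses are not known exactly. Their poses are not given: they have to be found in the camera images.
- big_pad (a point): Point on top of the black press pad (87 x 50 mm) near the front end of the arm of the big grey stapler (fixed base 290 x 64), on the centre line, 33 mm from the arm's tip, 214 mm from the hinge behind. Open: 157 mm above the counter, pad rising 0.40 rad to the front. Shut: 76 mm high, 25 mm further forward, level. Open, its axes are: x level, from pad to hinge; y along the hinge axis; z up.
- big_arm (a joint): Hinge of the big stapler's arm, rad: 0 = open on its spring, 0.40 = fully shut on its stop. Pressed at the pad it takes about 3 N, rising to about 12 N near 0.335 as it meets the catch; past about 0.385 the catch pulls it home and holds it (over 3 N upwards reopens it). Let go earlier, it springs open. A push straight down from where the pad point starts stays on the pad.
- small_arm (a joint): Hinge of the top arm of the small stapler (140 x 36 mm base, same shape, half the size), rad: 0 = open on its spring, 0.30 = pressed shut; no catch. Not to be pressed.
- punch_arm (a joint): Hinge of the lever of the two-hole punch (85 x 125 mm base, 100 mm wide lever), rad: 0 = up on its spring, 0.30 = pressed down; no catch. Not to be pressed.
Mind the look-alikes: they are no part of the job. What is meant by the part that bears punch_arm is not orange, and is the smaller of those in its own colour.

How it is judged:
At the end, for the whole second after the job is handed in: The big stapler's arm stays shut by itself, within 0.04 rad of its stop (joint above 0.36 rad); the small stapler's arm and the punch's lever are up (joints below 0.12 rad) (value of joint big_arm above 0.36 rad and value of joint each of small_arm, punch_arm below 0.12 rad); the robot touches nothing.
It fails at once if the small stapler or the punch is pressed (its joint passes 0.12 rad) (value of joint any of small_arm, punch_arm above 0.12 rad).
It also fails if it takes over 35 s, if anything falls off the work surface, if the arm or the gripper's body presses on something with over 40 N, if the wrist force passes 120 N, or if a joint passes its speed limit or range.

ROBOT

A 6-joint arm with a two-finger parallel gripper is mounted at the origin on the work surface. World frame = base frame: x ahead of the robot, y to its left, z up, the work surface at z = 0. Lengths are in m, angles in rad, forces in N, time in s.
With the tool pointing down it reaches from about 0.35 to 0.975 m from the base axis. Payload 17.4 kg.
Tool frame: the origin (TCP) lies midway between the tips of the shut fingers; the grasp point (between the pads) lies 19 mm behind it (ctrl.grip_point_offset is the distance from the TCP to the grasp point, in m); z points along the fingers, y is the line along which they close (so a half turn about z gives the same grasp; the last joint's range is limited). The gripper opens to 85 mm and grips with 20 to 120 N. Pads are 22 mm wide; open, the fingers measure 114 mm over their backs; the gripper's body (76 mm by 85 mm) begins 54 mm behind the grasp point. The pads swing forward as they close: fully open they stand 13 mm farther back than shut.
Start: joints at [-1.345, 0.116, 1.442, -0, 1.584, -0.038], TCP at [0.176, -0.652, 0.231] pointing down, gripper open.
Joint ranges: [-2.83, 2.83], [-0.83, 2.19], [0.07, 2.5], [-1.14, 4.28], [0.01, 3], [-2.97, 2.97]. Speed limits (rad/s): [1.89, 1.89, 2.22, 3.14, 3.14, 3.14].

INTERFACE

Orientations are given as [roll, pitch, yaw] about the fixed x, y, z axes, in that order (R = Rz(yaw) Ry(pitch) Rx(roll)).
In Python, from rig import ctrl, vision, nets gives the robot as it stands.
- The arm moves only by the tool step_arm, never from a script. Its argument "rows" is a list of rows, each an object of numbers: "dx", "dy", "dz": the shift along the tool's x, y, z in cm; "ax", "ay", "az": the turn, a rotation vector about the tool's x, y, z in rad; "jaw": the opening, from -1 (shut) to 1 (fully open). In form: [{"dx": .., "dy": .., "dz": .., "ax": .., "ay": .., "az": .., "jaw": ..}, ...]. A call has 1 to 20 rows; each row is the pose to reach, as a shift and turn from the pose commanded when the call began, along the tool's axes at that moment; what a row does not reach only later rows make up. A row lasts 1/10 s, in which the tool goes at most 50 mm and 8.59 degrees, less where a joint would pass 70% of its speed; a pose out of reach is approached as far as the arm can. A call with a gripper value outside its range is refused whole. The fingers move at their own pace and stop on an object; the grip force is fixed at half the most. Time passes only in rows, so rows that repeat a pose let the fingers close. It gives the time, the measured TCP pose, the force, the opening and the grip force at its end, in the units of the state.
- ctrl.get_state(): the state, without advancing time (a new reading comes with each control period).
- vision.get_image(name): name is "scene" or "side" or "wrist"; returns a dict with "color" (480x640x3 uint8, red, green, blue), "fx", "fy", "cx", "cy" (pixels), "world_from_camera" (4x4, takes a point from camera to world coordinates); the wrist camera has in their place "mount" (4x4, takes a point from camera to tool coordinates, whose origin is the TCP and whose axes are the flange's). Camera axes: x right, y up, looking along -z (the intrinsics and any distortion apply to the point x, -y, -z); pixel columns grow to the right and rows downward; lengths in m; the calibration is good to about 2 mm. The wrist camera is an equidistant fisheye: a pixel r from the principal point sees the ray r / f radians off the axis. A picture is of the moment at which its call begins: read the wrist's pose just before it. There is no depth.
- ctrl.sign_off(): hands the job in; it is judged then, once.
Trained networks look in a picture, given as the dict that the camera call returned (one of the last four; its "shot" number tells which), for a name from the list of things; names that differ only in an ending like _2 or _b are one class to them, and where a whole thing is asked for, a point or a joint stands for the part that bears it (a point fixed in the world has none). Each returns a list of dicts, best first, with "conf" (0 to 1); they miss things now and then, are a little off and sometimes report something else, mostly with a low value. They report only what shows in the picture. A call takes as long as a camera call. They do not tell look-alikes from the thing itself.
- nets.spot_in(picture, name): "centre" ([x, y, z] in m, in world coordinates, good to about 4 mm: the middle of the surface that is visible of it).
- nets.regions_of(picture, name): "region" (480x640 bool, what is visible of it).
- nets.mark_of(picture, name): "centre" ([x, y, z] in m, in world coordinates, good to about 4 mm: a listed point, or the origin of a listed thing).
The state is a dict: "time": time; "qpos": joint angles; "dq": joint speeds; "joint_efforts": joint torques, N m; "position": TCP position; "tcp_rot": TCP orientation; "ft_force": force on the tool from outside, world axes, zero at the start; "moment": the same for the moment, N m; "opening": finger opening in m; "gripper_force": force on a finger pad.
Only numpy, scipy, OpenCV 4.12 (cv2) and the standard library are available. Lean on these libraries where they do the work, as an engineer would, in place of code of your own. Each camera call takes 0.05 s, during which the arm holds its last target. There are 200 camera calls.

## Working session

There is one attempt and no reset: what is moved stays moved. The work goes in short steps, Python scripts to look and compute and a tool call to move; the robot and the scene stay as the last step left them, time stands still between calls to the robot, and variables do not carry over. Pictures are saved under pics/ and viewed, at most 10 in all, crops included, and the job is handed in when it is done.

Besides the shell and the picture viewer there is one more tool, called after ">>>" as a command line: name --argument value ..., lists and objects as JSON in quotes. step_arm: Moves the arm, as the interface text tells. Its arguments: {"type":"object","properties":{"rows":{"type":"array"}},"required":["rows"]}

```bash
mkdir -p pics
python3 - <<'E'
from rig import ctrl, vision, nets
import cv2
s=ctrl.get_state();print(s['time'],s['position'],s['tcp_rot'],s['opening'],s['ft_force'])
for n in ("scene","side"):
    p=vision.get_image(n);cv2.imwrite(f"pics/{n}0.png",p["color"][:,:,::-1])
    for k in ("big_pad",):
        for d in nets.mark_of(p,k):print(n,k,'mark',d['conf'],d['centre'])
    for k in ("big_pad","big_arm","small_arm","punch_arm"):
        for d in nets.spot_in(p,k):print(n,k,'spot',d['conf'],d['centre'])
E
```

```text
0.0 [ 0.17594404 -0.65147148  0.23056509] [-3.14040249e+00 -4.94704624e-05  2.63751069e-01] 0.08558954676733482 [ 0.37128352 -0.63074423 -0.03060364]
scene big_pad mark 0.94 [0.4693, -0.2976, 0.1579]
scene big_pad spot 0.72 [0.5348, -0.3027, 0.1225]
scene big_arm spot 0.61 [0.5328, -0.307, 0.1172]
scene small_arm spot 0.95 [0.5144, 0.3044, 0.0619]
scene punch_arm spot 0.66 [0.2854, 0.3006, 0.1075]
scene punch_arm spot 0.64 [0.3363, -0.1001, 0.1069]
scene punch_arm spot 0.59 [0.5437, 0.0153, 0.0796]
side big_pad mark 0.56 [0.4743, -0.2989, 0.1564]
side big_pad spot 0.98 [0.5078, -0.2954, 0.1228]
side big_arm spot 0.83 [0.5035, -0.2987, 0.122]
side small_arm spot 0.85 [0.5017, 0.3042, 0.0632]
side punch_arm spot 0.93 [0.5388, 0.0269, 0.075]
side punch_arm spot 0.84 [0.2734, 0.3136, 0.0996]
side punch_arm spot 0.57 [0.3506, -0.0756, 0.0972]
```

View pics/scene0.png

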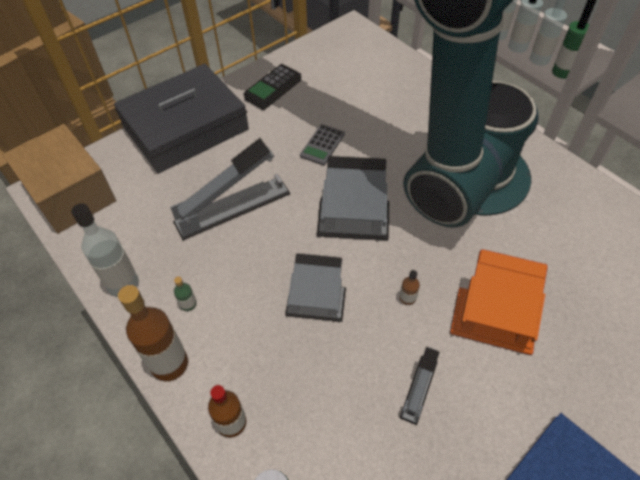

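View pics/side0.png

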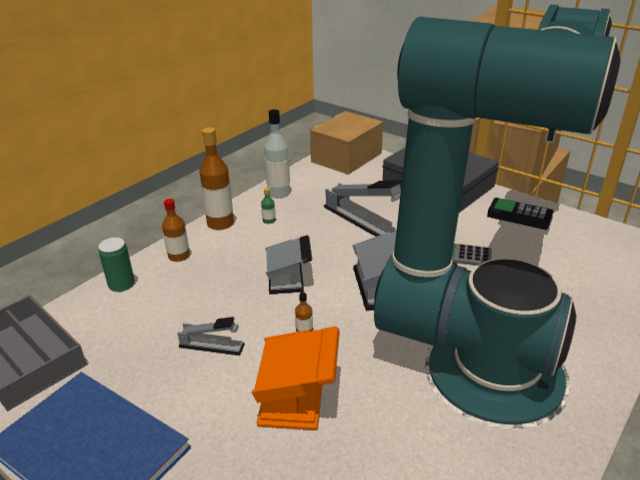

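The scene view shows one big grey stapler, its pad at about (252,155) and its hinge at (178,210). What could be taken for it or for the punch:
- Small stapler: (430,360).
- Grey punches: (355,195) larger, (318,285) smaller. The smaller is the real punch.
- Orange punch: (505,300).

I choose the stapler at (252,155) and check it in a crop.

Run:
```python
from rig import ctrl, vision, nets
import cv2, numpy as np
p=vision.get_image("scene");T=np.linalg.inv(p["world_from_camera"])
def px(w):
    c=T@np.r_[w,1];return p["cx"]+p["fx"]*c[0]/-c[2],p["cy"]+p["fy"]*c[1]/c[2]
def ray(u,v,z):
    W=np.array(p["world_from_camera"]);d=W[:3,:3]@[(u-p["cx"])/p["fx"],-(v-p["cy"])/p["fy"],-1];o=W[:3,3];return o+d*(z-o[2])/d[2]
for k in ray(252,155,.157),ray(178,212,.074),ray(182,235,0),ray(288,192,0):print(k)
ms=[d['centre'] for d in nets.mark_of(p,"big_pad")][:1];print(ms)
pad=np.array([.471,-.298,.157]);print(px(pad))
x0,y0=160,120;im=cv2.resize(p["color"][y0:y0+130,x0:x0+150,::-1],None,fx=5,fy=4.6)
u,v=px(pad);cv2.circle(im,(int((u-x0)*5),int((v-y0)*4.6)),6,(0,0,255),2)
cv2.imwrite("pics/crop1.png",im)
from scipy.spatial.transform import Rotation as R
s=ctrl.get_state();r=R.from_euler('xyz',s["tcp_rot"])
print(s["time"],r.inv().apply(pad-s["position"])*100)
print("fwd",r.inv().apply([1,0,0]))
```

```text
[ 0.4746205  -0.29556831  0.157     ]
[ 0.6696383  -0.33133635  0.074     ]
[ 0.6810245  -0.32571168  0.        ]
[ 0.40523623 -0.26709834  0.        ]
[[0.4714, -0.2985, 0.1573]]
(np.float64(252.66805047204338), np.float64(153.6555798639451))
0.7 [ 37.70015509 -26.44932147   7.43347673]
fwd [9.65391862e-01 2.60803666e-01 4.18739547e-05]
```

View pics/crop1.png

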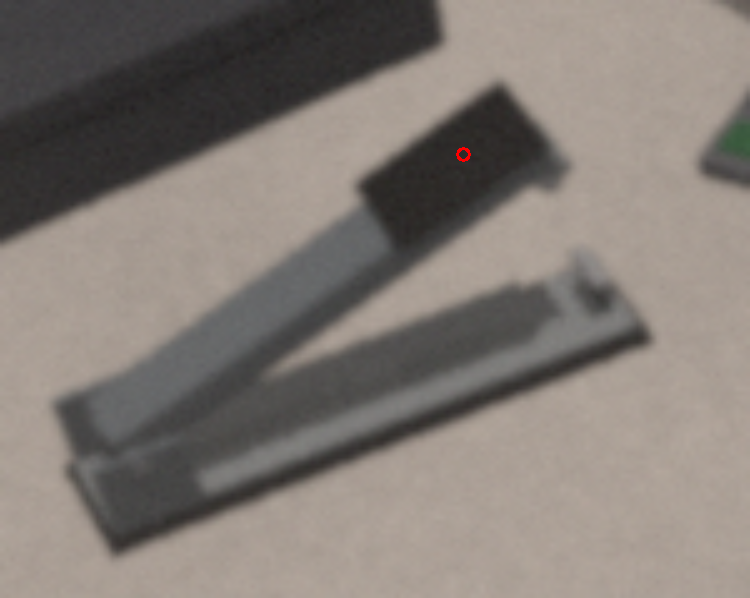

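The crop shows the marker at (463,154), in the middle of the black pad of the big, open stapler. The front end faces the robot and the hinge is away from it. The height and the pad-to-hinge distance also fit the description. Next I move above the pad with the fingers shut.

>>> step_arm --rows '[{"dz": -3, "jaw": -1}, {"dx": 5, "dy": -3.5, "dz": -3, "jaw": -1}, {"dx": 9, "dy": -6, "dz": -3, "jaw": -1}, {"dx": 13, "dy": -9, "dz": -3, "jaw": -1}, {"dx": 17, "dy": -12, "dz": -3, "jaw": -1}, {"dx": 21, "dy": -15, "dz": -3, "jaw": -1}, {"dx": 25, "dy": -17.5, "dz": -3, "jaw": -1}, {"dx": 29, "dy": -20.5, "dz": -3, "jaw": -1}, {"dx": 33, "dy": -23.5, "dz": -3, "jaw": -1}, {"dx": 37.7, "dy": -26.4, "dz": -3, "jaw": -1}, {"dx": 37.7, "dy": -26.4, "dz": 0, "jaw": -1}, {"dx": 37.7, "dy": -26.4, "dz": 3, "jaw": -1}, {"dx": 37.7, "dy": -26.4, "dz": 3, "jaw": -1}, {"dx": 37.7, "dy": -26.4, "dz": 3, "jaw": -1}, {"dx": 37.7, "dy": -26.4, "dz": 3, "jaw": -1}]'

```text
validation failed for argument at $.ro...
```

Run:
```python
from rig import ctrl, vision, nets
import cv2
s=ctrl.get_state();print(s['time'],s['position'],s['tcp_rot'],s['opening'],s['ft_force'])
p=vision.get_image("wrist");cv2.imwrite("pics/w1.png",p["color"][:,:,::-1])
for d in nets.mark_of(p,"big_pad"):print(d)
```

```text
0.7 [ 0.17602346 -0.65166092  0.23133223] [ 3.14155494e+00 -3.31856815e-05  2.63854587e-01] 0.0856757975849227 [-0.94448103 -0.55381052 -0.95796415]
```

View pics/w1.png

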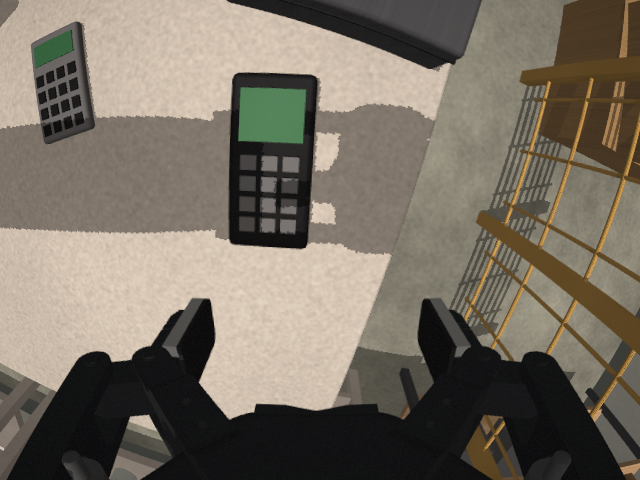

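The move was refused because the rows left out some fields, and the wrist view confirms the arm is still at its start pose. I resend it with every field filled in.

>>> step_arm --rows '[{"dx": 0, "dy": 0, "dz": -3, "ax": 0, "ay": 0, "az": 0, "jaw": -1}, {"dx": 5, "dy": -3.5, "dz": -3, "ax": 0, "ay": 0, "az": 0, "jaw": -1}, {"dx": 9, "dy": -6, "dz": -3, "ax": 0, "ay": 0, "az": 0, "jaw": -1}, {"dx": 13, "dy": -9, "dz": -3, "ax": 0, "ay": 0, "az": 0, "jaw": -1}, {"dx": 17, "dy": -12, "dz": -3, "ax": 0, "ay": 0, "az": 0, "jaw": -1}, {"dx": 21, "dy": -15, "dz": -3, "ax": 0, "ay": 0, "az": 0, "jaw": -1}, {"dx": 25, "dy": -17.5, "dz": -3, "ax": 0, "ay": 0, "az": 0, "jaw": -1}, {"dx": 29, "dy": -20.5, "dz": -3, "ax": 0, "ay": 0, "az": 0, "jaw": -1}, {"dx": 33, "dy": -23.5, "dz": -3, "ax": 0, "ay": 0, "az": 0, "jaw": -1}, {"dx": 37.7, "dy": -26.4, "dz": -3, "ax": 0, "ay": 0, "az": 0, "jaw": -1}, {"dx": 37.7, "dy": -26.4, "dz": -1, "ax": 0, "ay": 0, "az": 0, "jaw": -1}, {"dx": 37.7, "dy": -26.4, "dz": 2, "ax": 0, "ay": 0, "az": 0, "jaw": -1}, {"dx": 37.7, "dy": -26.4, "dz": 3, "ax": 0, "ay": 0, "az": 0, "jaw": -1}, {"dx": 37.7, "dy": -26.4, "dz": 3, "ax": 0, "ay": 0, "az": 0, "jaw": -1}, {"dx": 37.7, "dy": -26.4, "dz": 3, "ax": 0, "ay": 0, "az": 0, "jaw": -1}]'

```text
time: 2.3
position: [0.4711, -0.299, 0.2025]
tcp_rot: [3.141, -0.001, 0.263]
ft_force: [0.6, 0.7, 0.7]
opening: -0.0001
gripper_force: 0.0
```

Run:
```python
from rig import ctrl, vision, nets
import cv2
s=ctrl.get_state();print(s['time'],s['position'],s['tcp_rot'],s['opening'],s['ft_force'])
p=vision.get_image("wrist");cv2.imwrite("pics/w2.png",p["color"][:,:,::-1])
for d in nets.mark_of(p,"big_pad"):print(d)
```

```text
2.3 [ 0.47112431 -0.2990241   0.20254229] [ 3.14077038e+00 -6.56961261e-04  2.63092741e-01] -0.00010113657123912049 [0.55077864 0.67734413 0.67913627]
{'centre': [0.47, -0.3012, 0.1569], 'conf': 0.59}
```

View pics/w2.png

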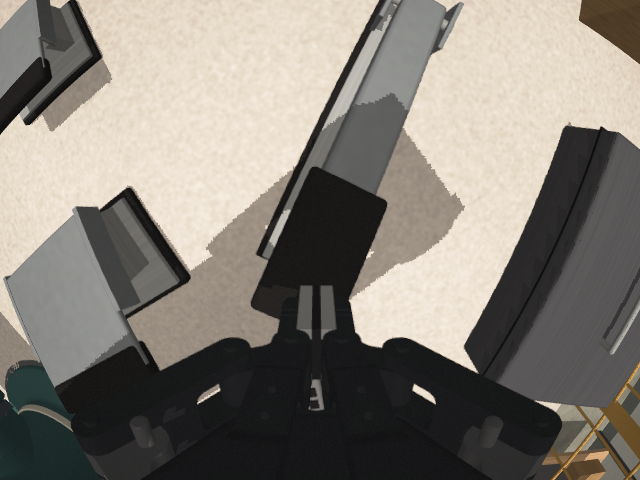

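The shut fingertips at (318,290) stand over the black pad, which spans (255–385, 170–320), and the sides are clear. I press straight down.

>>> step_arm --rows '[{"dx": 0, "dy": 0, "dz": 2, "ax": 0, "ay": 0, "az": 0, "jaw": -1}, {"dx": 0, "dy": 0, "dz": 3.5, "ax": 0, "ay": 0, "az": 0, "jaw": -1}, {"dx": 0, "dy": 0, "dz": 4.5, "ax": 0, "ay": 0, "az": 0, "jaw": -1}, {"dx": 0, "dy": 0, "dz": 5.5, "ax": 0, "ay": 0, "az": 0, "jaw": -1}, {"dx": 0, "dy": 0, "dz": 6.5, "ax": 0, "ay": 0, "az": 0, "jaw": -1}, {"dx": 0, "dy": 0, "dz": 7.5, "ax": 0, "ay": 0, "az": 0, "jaw": -1}, {"dx": 0, "dy": 0, "dz": 8.5, "ax": 0, "ay": 0, "az": 0, "jaw": -1}, {"dx": 0, "dy": 0, "dz": 9.5, "ax": 0, "ay": 0, "az": 0, "jaw": -1}, {"dx": 0, "dy": 0, "dz": 10.2, "ax": 0, "ay": 0, "az": 0, "jaw": -1}, {"dx": 0, "dy": 0, "dz": 10.8, "ax": 0, "ay": 0, "az": 0, "jaw": -1}, {"dx": 0, "dy": 0, "dz": 11.2, "ax": 0, "ay": 0, "az": 0, "jaw": -1}]'

```text
time: 3.5
position: [0.471, -0.2984, 0.0888]
tcp_rot: [-3.141, 0.0, 0.264]
ft_force: [-2.0, 1.2, 4.8]
opening: 0.0
gripper_force: 2.1
```

>>> step_arm --rows '[{"dx": 0, "dy": 0, "dz": 0.4, "ax": 0, "ay": 0, "az": 0, "jaw": -1}, {"dx": 0, "dy": 0, "dz": 0.8, "ax": 0, "ay": 0, "az": 0, "jaw": -1}, {"dx": 0, "dy": 0, "dz": 1.1, "ax": 0, "ay": 0, "az": 0, "jaw": -1}, {"dx": 0, "dy": 0, "dz": 1.3, "ax": 0, "ay": 0, "az": 0, "jaw": -1}, {"dx": 0, "dy": 0, "dz": 1.3, "ax": 0, "ay": 0, "az": 0, "jaw": -1}, {"dx": 0, "dy": 0, "dz": 1.3, "ax": 0, "ay": 0, "az": 0, "jaw": -1}]'

```text
time: 4.1
position: [0.4712, -0.2985, 0.0762]
tcp_rot: [-3.142, -0.0, 0.264]
ft_force: [0.5, -0.1, 0.5]
opening: 0.0
gripper_force: 0.0
```

The force has dropped to about zero, so the catch seems to have pulled the arm home. I press a little further to feel the stop.

>>> step_arm --rows '[{"dx": 0, "dy": 0, "dz": 0.1, "ax": 0, "ay": 0, "az": 0, "jaw": -1}, {"dx": 0, "dy": 0, "dz": 0.2, "ax": 0, "ay": 0, "az": 0, "jaw": -1}, {"dx": 0, "dy": 0, "dz": 0.2, "ax": 0, "ay": 0, "az": 0, "jaw": -1}]'

```text
time: 4.4
position: [0.4713, -0.2986, 0.0756]
tcp_rot: [3.141, -0.0, 0.264]
ft_force: [-7.4, 5.1, 14.4]
opening: 0.0002
gripper_force: 7.4
```

The tip now rests on the stop: z is 0.0756 m and the force is 14 N. I let go and lift straight up.

>>> step_arm --rows '[{"dx": 0, "dy": 0, "dz": -0.5, "ax": 0, "ay": 0, "az": 0, "jaw": -1}, {"dx": 0, "dy": 0, "dz": -2, "ax": 0, "ay": 0, "az": 0, "jaw": -1}, {"dx": 0, "dy": 0, "dz": -5, "ax": 0, "ay": 0, "az": 0, "jaw": -1}, {"dx": 0, "dy": 0, "dz": -9, "ax": 0, "ay": 0, "az": 0, "jaw": -1}, {"dx": 0, "dy": 0, "dz": -13, "ax": 0, "ay": 0, "az": 0, "jaw": -1}, {"dx": 0, "dy": 0, "dz": -13, "ax": 0, "ay": 0, "az": 0, "jaw": -1}, {"dx": 0, "dy": 0, "dz": -13, "ax": 0, "ay": 0, "az": 0, "jaw": -1}]'

```text
time: 5.1
position: [0.4714, -0.2987, 0.2059]
tcp_rot: [3.14, -0.002, 0.264]
ft_force: [-0.2, 0.5, -0.2]
opening: -0.0001
gripper_force: 0.0
```

Run:
```python
from rig import ctrl, vision, nets
import cv2
s=ctrl.get_state();print(s['time'],s['position'],s['ft_force'])
for n in ("scene","side"):
    p=vision.get_image(n);cv2.imwrite(f"pics/{n}2.png",p["color"][:,:,::-1])
    print(n,nets.mark_of(p,"big_pad"))
```

```text
5.1 [ 0.47141496 -0.29867267  0.20585043] [-0.2465465   0.47383141 -0.20744308]
scene [{'centre': [0.4454, -0.2897, 0.0754], 'conf': 0.82}]
side [{'centre': [0.4484, -0.2914, 0.0744], 'conf': 0.96}]
```

View pics/side2.png

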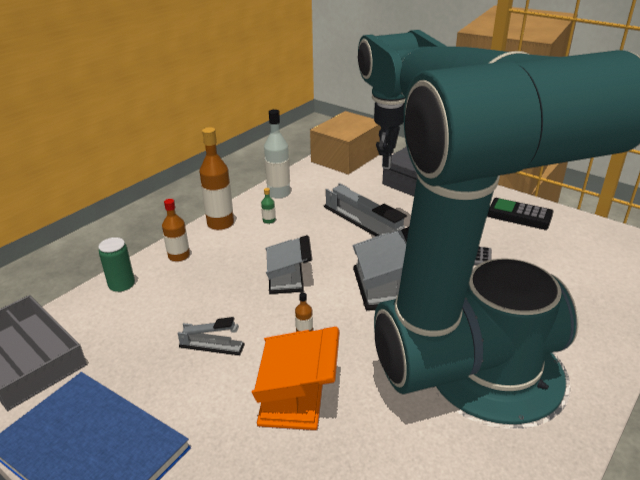

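View pics/scene2.png

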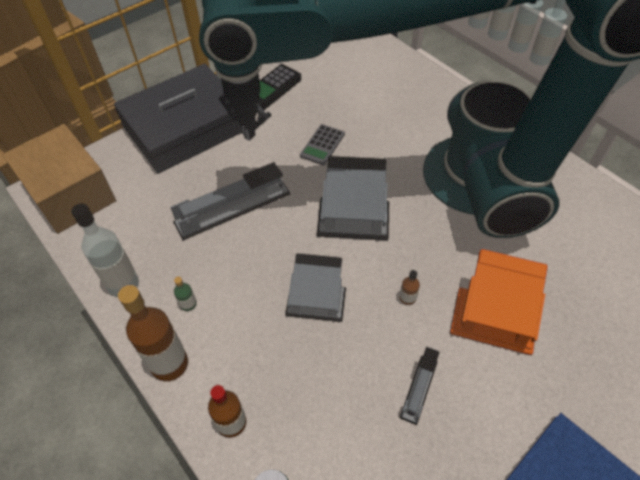

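Both views show the big stapler shut, at (235,200) in scene and (370,208) in side. The pad point reads 75 mm high and about 26 mm further forward, as it should when shut. The small stapler and the punches are still up, and the gripper is clear.

```bash
python3 -c "
from rig import ctrl
print(ctrl.sign_off())"
```

```text
the job is handed in; nothing more can be done
None
```

The big stapler's arm is pressed shut and stays down on its catch, the small stapler and the punch were not pressed, and the job is handed in at about 5 s of robot time; the hand-in reported no verdict.

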